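Register a headstock blank against the fence and end stop

TASK

Get the headstock blank (the larger striped board with six dots) ready for drilling by pushing it over the bench with closed fingertips: first push it until its whole long side lies flush against the aluminium fence, and only then push it along the fence until its end butts against the steel stop, with the long side still flush. Only push it, never lift or tip it up, leave everything else on the bench where it is, and finish with the hand clear.

Things in the scene. Friction and masses are not known exactly. Their poses are not given: they have to be found in the camera images.
- blank: the headstock blank: a flat rectangular board of light wood with one dark lengthwise stripe and six small dark dots on top, 92 mm wide (its x) by 160 mm long (its y) by 22 mm thick, 0.17 to 0.35 kg, loose, lying flat on the bench. Origin: centre of its underside. Its +x long side faces the fence and its +y end faces the stop, within about 0.3 rad
- edge_left (a point): point on the blank's long side that goes to the fence, 2 mm from its stop-side corner, at half thickness (blank frame 46, 78, 11 mm)
- edge_right (a point): point on the same long side, 2 mm from its other corner (blank frame 46, -78, 11 mm)
- end_left (a point): middle of the blank's end that goes to the stop, at half thickness (blank frame 0, 80, 11 mm)
- fence: straight aluminium fence screwed to the bench, 460 mm long (its y) and 18 mm high. Origin: middle of its working face, at bench height. The working face is the plane x = 0 of its frame and looks to -x, toward the robot; the metal lies at x = 0 to 55 mm (behind the bar a 5 mm flange with three bolt heads 11 mm high)
- stop: dark steel end stop fixed across the left part of the fence: block 62 mm (its x = -62 to 0 mm, from the fence toward the robot) by 30 mm (its y = 0 to 30 mm), 18 mm high, with a black knob 35 mm high over the fence. Origin: where its working face meets the fence's face, at bench height. Working face: plane y = 0 of its frame, looking to -y along the fence; axes parallel to the fence's
- offcut: small laminated wood offcut, same woods as the blank but only 45 x 70 x 22 mm; origin under its centre; to be left alone
- polish: black polish bottle, 42 mm across, 115 mm tall, standing; origin under its centre; to be left alone
- driver: screwdriver lying on the bench, about 190 mm long; origin at its underside, near mid-length; to be left alone
- jar: small clear screw jar with a steel cap, 56 mm across, 50 mm tall; origin under its centre; to be left alone
- cradle: wooden neck rest with two dark rubber pads on top, foot 90 x 130 mm, 79 mm tall; origin under its centre; to be left alone
- mallet: hammer lying on the bench, about 240 mm long; origin at its underside, near mid-length; to be left alone
Not all that is in view belongs to the job. What is shaped like the blank but pink is not meant.

How it is judged:
By the outcome, as a careful person would: the job done as asked, in the order asked, and still so for the second after the job is handed in, with the robot touching nothing.
It also fails if it takes over 58 s, if anything falls off the work surface, if the arm or the gripper's body presses on something with over 40 N, if the wrist force passes 120 N, or if a joint passes its speed limit or range.

ROBOT

A 6-joint arm with a two-finger parallel gripper is mounted at the origin on the work surface. World frame = base frame: x ahead of the robot, y to its left, z up, the work surface at z = 0. Lengths are in m, angles in degrees, forces in N, time in s.
With the tool pointing down it reaches from about 0.25 to 0.725 m from the base axis. Payload 9.7 kg.
Tool frame: the origin (TCP) lies midway between the tips of the shut fingers; the grasp point (between the pads) lies 19 mm behind it (bot.hold_point_z is the distance from the TCP to the grasp point, in m); z points along the fingers, y is the line along which they close (so a half turn about z gives the same grasp; the last joint's range is limited). The gripper opens to 85 mm and grips with 20 to 120 N. Pads are 22 mm wide; open, the fingers measure 114 mm over their backs; the gripper's body (76 mm by 85 mm) begins 54 mm behind the grasp point. The pads swing forward as they close: fully open they stand 13 mm farther back than shut.
Start: joints at [-71.276, 4.979, 10.078, 95.1, 0, 90], TCP at [0.177, -0.521, 0.231] pointing down, gripper open.
Joint ranges: [-179.16, 179.16], [-48.56, 103.87], [-65.8, 70.77], [-126.05, 130.52], [-82.76, 87.17], [-180, 180]. Speed limits (degrees/s): [127.2, 127.2, 147.25, 180, 180, 180].

INTERFACE

Orientations are given as [roll, pitch, yaw] about the fixed x, y, z axes, in that order (R = Rz(yaw) Ry(pitch) Rx(roll)).
In Python, from workcell import bot gives the robot as it stands.
- The arm moves only by the tool play_rows, never from a script. Its argument "steps" is a list that holds one entry, the list of rows, each a list of 4 numbers: the shift along the tool's x, y, z in m, then the turn about the tool's z in rad. In form: [[[tx, ty, tz, yaw], ...]]. A call has exactly 5 rows; each row shifts and turns the commanded pose from where the row before left it, along the tool's axes as they then stand; what a row does not reach is not made up. A row lasts 1/12 s, in which the tool goes at most 41.7 mm and 7.16 degrees, less where a joint would pass 70% of its speed; a pose out of reach is approached as far as the arm can. A call is refused whole if a number of a shift passes 0.0417 or a number of a turn 0.125, either way. A call with a gripper value outside its range is refused whole. "gripper" is the finger opening in m, from 0 to 0.0854, set as the call begins (left out, the last holds). The fingers move at their own pace and stop on an object; "squeeze" is the grip in N (left out, the last holds). Time passes only in rows, so rows that do not move let the fingers close, or fill a call up. It gives the time, the measured TCP pose, the force, the opening and the grip force at its end, in the units of the state.
- bot.get_obs(): the state, without advancing time (a new reading comes with each control period).
- bot.camera(name): name is "scene" or "top" or "wrist"; returns a dict with "img" (400x640x3 uint8, blue, green, red), "vfov" (degrees; the focal length in pixels is half the picture's height over the tangent of half this angle, whatever the lens; pixels are square), "cx", "cy" (the principal point, pixels), "xyz" and "attitude" of the camera in the world. Camera axes: x right, y down, z forward; pixel columns grow to the right and rows downward; lengths in m; the calibration is good to about 2 mm. A picture is of the moment at which its call begins. There is no depth.
- bot.job_done(): hands the job in; it is judged then, once.
The state is a dict: "time": time; "q": joint angles; "qd": joint speeds; "joint_efforts": joint torques, N m; "ee_pos": TCP position; "tcp_rot": TCP orientation; "wrist_force": force on the tool from outside, world axes, zero at the start; "torque": the same for the moment, N m; "opening": finger opening in m; "grasp_force": force on a finger pad.
Only numpy, scipy, OpenCV 4.12 (cv2) and the standard library are available. Lean on these libraries where they do the work, as an engineer would, in place of code of your own. Each camera call takes 0.05 s, during which the arm holds its last target. There are 200 camera calls.

## Working session

There is one attempt and no reset: what is moved stays moved. The work goes in short steps, Python scripts to look and compute and a tool call to move; the robot and the scene stay as the last step left them, time stands still between calls to the robot, and variables do not carry over. Pictures are saved under pics/ and viewed, at most 10 in all, crops included, and the job is handed in when it is done.

Besides the shell and the picture viewer there is one more tool, called as name([rows], argument=value, ...), one row to a line, values as JSON. play_rows: Moves the arm, as the interface text tells. Its arguments: {"type":"object","properties":{"steps":{"type":"array","items":{"type":"array","items":{"type":"array","items":{"type":"number"}}}},"gripper":{"type":"number"},"squeeze":{"type":"number"}},"required":["steps"]}

```bash
mkdir -p pics; cat > h.py <<'E'
import numpy as np, cv2
from scipy.spatial.transform import Rotation as R
from workcell import bot
def snap(name,fn):
    c=bot.camera(name); cv2.imwrite('pics/'+fn,c['img'])
    print(name,{k:c[k] for k in c if k!='img'}); return c
def rot(c):
    a=np.array(c['attitude'],float)
    return a if a.shape==(3,3) else R.from_euler('xyz',a,degrees=True).as_matrix()
def px2w(c,uv,z):
    f=200/np.tan(np.radians(c['vfov'])/2)
    uv=np.atleast_2d(uv).astype(float)
    d=np.c_[(uv[:,0]-c['cx'])/f,(uv[:,1]-c['cy'])/f,np.ones(len(uv))]@rot(c).T
    o=np.array(c['xyz']); t=(z-o[2])/d[:,2]
    return o+d*t[:,None]
E
python3 - <<'E'
from h import *
snap('top','top1.png');snap('scene','sc1.png')
print(bot.get_obs())
E
```

```text
top {'vfov': 56.24346550211923, 'cx': 320.55763716272315, 'cy': 195.34440688636164, 'xyz': array([0.47483729, 0.09663993, 1.15791073]), 'attitude': array([-177.00868359,   -0.41555675,  -89.27845494])}
scene {'vfov': 54.52843369967148, 'cx': 321.67081955143436, 'cy': 199.38614749442215, 'xyz': array([0.86004826, 0.54016487, 0.72843662]), 'attitude': array([-141.2247116 ,    0.32847243,  142.67369316])}
{'time': 0.1, 'q': array([-7.12784237e+01,  5.00840805e+00,  1.00390644e+01,  9.50990686e+01,
       -1.53558572e-03,  9.00029256e+01]), 'qd': array([ 0.10394866, -0.09504435,  0.00391025,  0.03101916,  0.05499768,
        0.03137086]), 'joint_efforts': array([ 1.26001800e-03, -5.21558082e+01,  4.65656984e+01,  1.59427605e-02,
        2.88774368e-05,  2.93061021e-05]), 'ee_pos': array([ 0.17646154, -0.52071123,  0.23065018]), 'tcp_rot': array([-1.79931588e+02,  1.53907790e-03,  1.87186525e+01]), 'wrist_force': array([-0.65762566, -0.07998182,  0.4784923 ]), 'torque': array([ 0.04348755, -0.007506  , -0.03764997]), 'grasp_force': 0.0, 'opening': 0.08525338417989345}
```

View pics/top1.png

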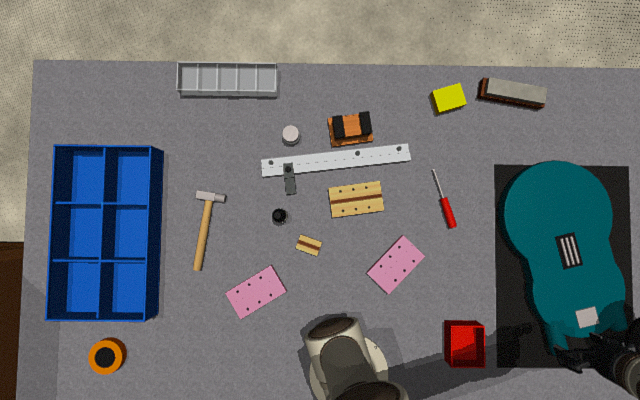

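View pics/sc1.png

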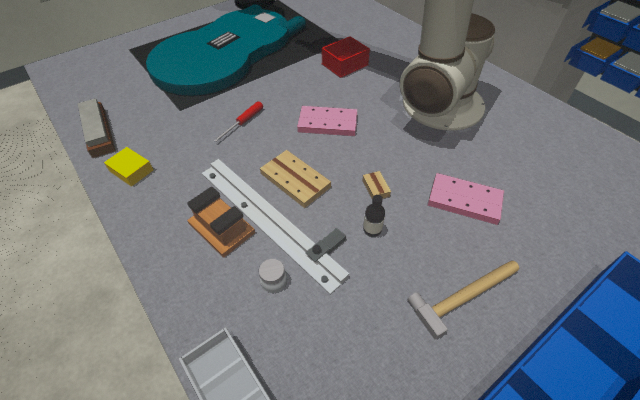

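The top view shows the fence from (262,168) to (410,152), the stop at about (290,182), the blank centred at (356,199), the polish bottle at (280,216) and the offcut at (309,245). I'll enlarge that region.

```bash
python3 - <<'E'
from h import *
im=cv2.imread('pics/top1.png')[130:260,250:430]
cv2.imwrite('pics/crop1.png',cv2.resize(im,None,fx=4.4,fy=4.4,interpolation=cv2.INTER_CUBIC))
E
```

```text
(no output)
```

View pics/crop1.png

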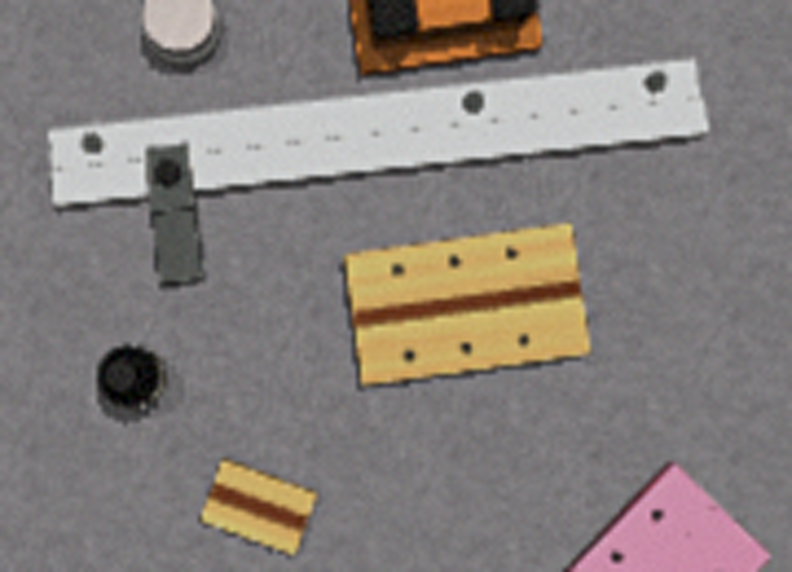

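The crop shows blank corners at (346,256), (572,224), (591,352) and (362,384). The fence's front edge runs (55,206)–(709,132), and the stop's right edge runs (194,195)–(204,279).

```bash
cat >> h.py <<'E'
def report(c,bl,fe,st):
    B=px2w(c,bl,.022);F=px2w(c,fe,.018);S=px2w(c,st,.018)
    # bl order: fence/stop, fence/right, rear/right, rear/stop
    d=(F[0]-F[1])[:2];fy=np.degrees(np.arctan2(-d[0],d[1]));d/=np.linalg.norm(d);n=np.array([d[1],-d[0]])
    v=(B[0]-B[1]+B[3]-B[2])[:2]; by=np.degrees(np.arctan2(-v[0],v[1]))
    print('blank',B.round(4).tolist(),'sides',np.linalg.norm(B-np.roll(B,-1,0),axis=1).round(4),'c',B.mean(0).round(4),'yaw',by.round(2))
    print('fence',F.round(4).tolist(),'len',np.linalg.norm(F[0]-F[1]).round(4),'yaw',fy.round(2),'d',d,'n',n)
    print('gap to fence of corners',((F[0,:2]-B[:,:2])@n).round(4))
    print('gap to stop', ((S[:,None,:2]-B[None,:,:2])@d).round(4).tolist())
    return B,F,S,d,n
E
python3 - <<'E'
from h import *
class C(dict):pass
from numpy import array
c={'vfov': 56.24346550211923, 'cx': 320.55763716272315, 'cy': 195.34440688636164, 'xyz': array([0.47483729, 0.09663993, 1.15791073]), 'attitude': array([-177.00868359,   -0.41555675,  -89.27845494])}
o=np.array([250,130]);k=lambda p:(np.array(p)+.5)/4.4-.5+o
report(c,k([(346,256),(572,224),(591,352),(362,384)]),k([(55,206),(709,132)]),k([(194,195),(204,279)]))
print(px2w(c,k([(130,378)]),.1),px2w(c,k([(222,461),(317,491),(296,554),(203,520)]),.022))
E
```

```text
blank [[0.5576, 0.066, 0.022], [0.5819, -0.0904, 0.022], [0.4934, -0.1039, 0.022], [0.4694, 0.054, 0.022]] sides [0.1583 0.0895 0.1597 0.0891] c [ 0.5256 -0.0186  0.022 ] yaw 8.74
fence [[0.59, 0.2684, 0.018], [0.648, -0.1865, 0.018]] len 0.4585 yaw 7.26 d [-0.1263406   0.99198692] n [0.99198692 0.1263406 ]
gap to fence of corners [0.0577 0.0534 0.1429 0.1468]
gap to stop [[0.0999, 0.2581, 0.2604, 0.1007], [0.0995, 0.2577, 0.2599, 0.1003]]
[[0.47170895 0.20571029 0.1       ]] [[0.4153596  0.1495754  0.022     ]
 [0.39564903 0.08407618 0.022     ]
 [0.35253889 0.0979269  0.022     ]
 [0.37492708 0.16197121 0.022     ]]
```

play_rows([
  [[0,0,0,0.1],[0,0,0,0.1],[0.0,0,0,0],[0,0,0,0],[0,0,0,0]],
], gripper=0)

```text
time: 0.52
ee_pos: [0.1765, -0.5208, 0.2311]
tcp_rot: [-180.0, 0.0, 7.4]
wrist_force: [-0.6, -0.4, -0.4]
opening: 0.0256
grasp_force: 0.0
```

play_rows([
  [[0.021,-0.03,0,0],[0.021,-0.03,0,0],[0.021,-0.03,0,0],[0.021,-0.03,0,0],[0.021,-0.03,0,0]],
])

```text
time: 0.93
ee_pos: [0.262, -0.3573, 0.2312]
tcp_rot: [180.0, -0.0, 7.4]
wrist_force: [0.3, -0.6, -0.1]
opening: -0.0
grasp_force: 0.0
```

play_rows([
  [[0.021,-0.03,0,0],[0.021,-0.03,0,0],[0.021,-0.03,0,0],[0.021,-0.03,0,0],[0.021,-0.03,0,0]],
])

```text
time: 1.35
ee_pos: [0.3473, -0.1951, 0.2315]
tcp_rot: [180.0, -0.0, 7.4]
wrist_force: [0.7, 0.1, -0.2]
opening: 0.0
grasp_force: 0.0
```

play_rows([
  [[0.021,-0.03,0,0],[0.021,-0.03,0,0],[0.021,-0.03,0,0],[0.021,-0.03,0,0],[0.021,-0.03,0,0]],
])

```text
time: 1.77
ee_pos: [0.4326, -0.0328, 0.2315]
tcp_rot: [180.0, -0.0, 7.4]
wrist_force: [-0.3, -0.6, -0.0]
opening: -0.0002
grasp_force: 0.0
```

play_rows([
  [[0,0,0.038,0],[0,0,0.038,0],[0,0,0.038,0],[0,0,0.038,0],[0,0,0.03,0]],
])

```text
time: 2.18
ee_pos: [0.4311, -0.0344, 0.0465]
tcp_rot: [-180.0, 0.1, 7.4]
wrist_force: [0.1, 0.7, -1.0]
opening: -0.0003
grasp_force: 0.0
```

play_rows([
  [[0,0,0.02,0],[0,0,0.012,0],[0,0,0.006,0],[0,0,0,0],[0,0,0,0]],
])

```text
time: 2.6
ee_pos: [0.4328, -0.0348, 0.0124]
tcp_rot: [180.0, -0.1, 7.3]
wrist_force: [-0.3, 0.3, 0.1]
opening: -0.0
grasp_force: 0.0
```

```bash
python3 - <<'E'
from h import *
o=bot.get_obs();print(o['ee_pos'],o['tcp_rot'],o['wrist_force'])
snap('wrist','w1.png')
E
```

```text
[ 0.43278123 -0.03475031  0.01239044] [ 1.79983906e+02 -7.23802946e-02  7.29771061e+00] [-0.27280314  0.34006503  0.08908664]
wrist {'vfov': 62.42497716044063, 'cx': 323.2086760172406, 'cy': 202.26909693038158, 'xyz': array([ 0.50233794, -0.024253  ,  0.15358802]), 'attitude': array([ 1.63917252e+02,  1.97783678e-03, -8.26389477e+01])}
```

View pics/w1.png

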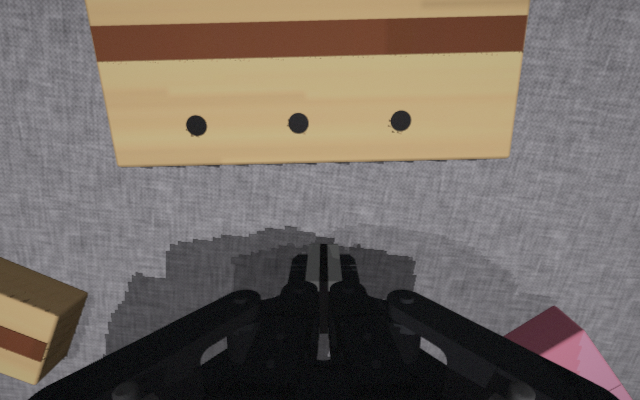

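The wrist view shows the blank's rear edge from (118,165) to (508,158). The fingers at u=323 are about 4 mm right of its middle. I'll push slowly toward the fence.

play_rows([
  [[0.008,-0.005,0,0],[0.008,0,0,0],[0.006,0,0,0],[0.005,0,0,0],[0.005,0,0,0]],
])

```text
time: 3.07
ee_pos: [0.4641, -0.0255, 0.0114]
tcp_rot: [180.0, -0.0, 7.3]
wrist_force: [0.1, -0.2, 0.3]
opening: 0.0
grasp_force: 0.0
```

play_rows([
  [[0.004,0,0,0],[0.004,0,0,0],[0.004,0,0,0],[0.004,0,0,0],[0.004,0,0,0]],
])

```text
time: 3.48
ee_pos: [0.4832, -0.0231, 0.0112]
tcp_rot: [-180.0, 0.0, 7.3]
wrist_force: [-2.4, 0.3, 0.9]
opening: -0.0004
grasp_force: 0.9
```

play_rows([
  [[0.004,0,0,0],[0.004,0,0,0],[0.004,0,0,0],[0.004,0,0,0],[0.004,0,0,0]],
])

```text
time: 3.9
ee_pos: [0.5033, -0.0206, 0.0112]
tcp_rot: [-180.0, 0.0, 7.3]
wrist_force: [-1.0, 0.3, -0.3]
opening: -0.0001
grasp_force: 0.5
```

```bash
python3 - <<'E'
from h import *
o=bot.get_obs();print(o['ee_pos'],o['tcp_rot'],o['wrist_force'])
snap('wrist','w2.png')
E
```

```text
[ 0.50332151 -0.0205519   0.01121191] [-1.79999454e+02  1.73624516e-04  7.26558226e+00] [-0.95459539  0.30301203 -0.28677148]
wrist {'vfov': 62.42497716044063, 'cx': 323.2086760172406, 'cy': 202.26909693038158, 'xyz': array([ 0.57305502, -0.01011624,  0.15232657]), 'attitude': array([ 1.63844134e+02,  1.78158469e-02, -8.26719506e+01])}
```

View pics/w2.png

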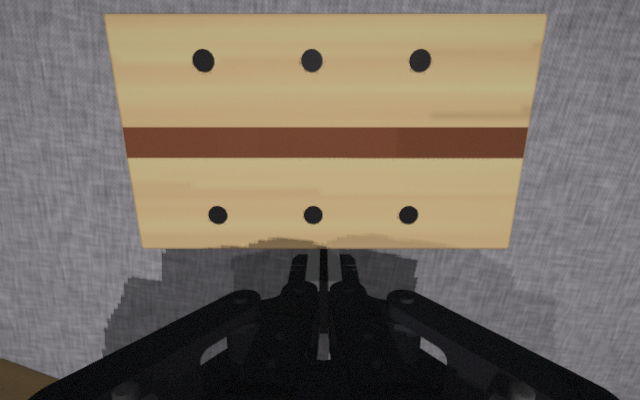

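The blank is now square to the tool and centred on the fingers (rear edge 143–508, middle 325), with roughly 19 mm left to the fence.

play_rows([
  [[0.004,0,0,0],[0.004,0,0,0],[0.003,0,0,0],[0.002,0,0,0],[0.002,0,0,0]],
])

```text
time: 4.37
ee_pos: [0.5179, -0.0187, 0.0113]
tcp_rot: [-180.0, 0.0, 7.3]
wrist_force: [-1.1, -0.5, 1.2]
opening: -0.0001
grasp_force: 1.0
```

play_rows([
  [[0.001,0,0,0],[0.001,0,0,0],[0.001,0,0,0],[0.001,0,0,0],[0.001,0,0,0]],
])

```text
time: 4.78
ee_pos: [0.5228, -0.018, 0.0113]
tcp_rot: [-180.0, -0.0, 7.3]
wrist_force: [-4.5, 0.5, 1.3]
opening: -0.0001
grasp_force: 2.1
```

play_rows([
  [[0.001,0,0,0],[0.0005,0,0,0],[0.0005,0,0,0],[0.0,0,0,0],[0.0,0,0,0]],
])

```text
time: 5.2
ee_pos: [0.5229, -0.0179, 0.0112]
tcp_rot: [-180.0, 0.2, 7.3]
wrist_force: [-12.2, -0.5, 8.6]
opening: 0.0003
grasp_force: 6.1
```

```bash
python3 - <<'E'
from h import *
o=bot.get_obs();print(o['ee_pos'],o['tcp_rot'],o['wrist_force'])
E
```

```text
[ 0.52290923 -0.01791977  0.0112386 ] [-179.9846628     0.21022068    7.25620381] [-12.15517731  -0.49287675   8.55818144]
```

play_rows([
  [[0.0005,0,0,0],[0.0005,0,0,0],[0,0,0,0],[0,0,0,0],[0,0,0,0]],
])

```text
time: 5.62
ee_pos: [0.523, -0.0179, 0.0112]
tcp_rot: [-180.0, 0.3, 7.3]
wrist_force: [-17.9, -1.9, 12.3]
opening: -0.0001
grasp_force: 8.8
```

play_rows([
  [[-0.01,0,0,0],[-0.015,0,0,0],[-0.02,0,0,0],[0,0,-0.03,0],[0,0,-0.04,0]],
])

```text
time: 6.03
ee_pos: [0.4777, -0.0233, 0.0785]
tcp_rot: [-179.9, 0.4, 7.3]
wrist_force: [1.3, 0.1, -0.0]
opening: 0.0
grasp_force: 0.0
```

play_rows([
  [[0,0,-0.03,0],[0,0,0,0],[0,0,0,0],[0,0,0,0],[0,0,0,0]],
])

```text
time: 6.45
ee_pos: [0.4806, -0.0233, 0.1101]
tcp_rot: [-180.0, 0.1, 7.3]
wrist_force: [0.8, -0.3, 0.5]
opening: -0.0001
grasp_force: 0.0
```

```bash
python3 - <<'E'
from h import *
o=bot.get_obs();print(o['ee_pos'],o['tcp_rot'],o['wrist_force'])
snap('wrist','w3.png')
E
```

```text
[ 0.48058343 -0.02334093  0.11010868] [-1.79983509e+02  7.84803080e-02  7.26675688e+00] [ 0.78461392 -0.34583639  0.532035  ]
wrist {'vfov': 62.42497716044063, 'cx': 323.2086760172406, 'cy': 202.26909693038158, 'xyz': array([ 0.55050616, -0.01293066,  0.25111965]), 'attitude': array([ 1.63762952e+02,  3.42664625e-02, -8.26705469e+01])}
```

View pics/w3.png

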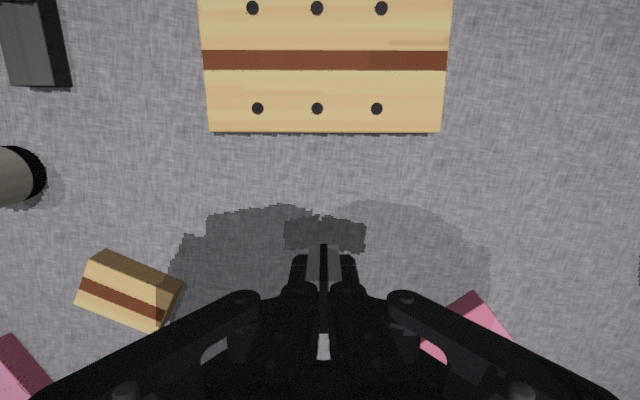

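The wrist view shows the blank's rear edge at (210,131)–(440,131), square to the tool. The fence is out of view, so I'll move over the right end and look again.

play_rows([
  [[0.02,0.025,0,0],[0.02,0.025,0,0],[0.02,0.025,0,0],[0.02,0.025,0,0],[0.017,0.02,0,0]],
])

```text
time: 6.92
ee_pos: [0.5932, -0.1316, 0.1097]
tcp_rot: [-180.0, 0.1, 7.2]
wrist_force: [0.3, 0.9, -0.5]
opening: 0.0002
grasp_force: 0.0
```

play_rows([
  [[0,0,0,0],[0,0,0,0],[0,0,0,0],[0,0,0,0],[0,0,0,0]],
])

```text
time: 7.33
ee_pos: [0.592, -0.1294, 0.1114]
tcp_rot: [-180.0, -0.0, 7.3]
wrist_force: [-0.0, -0.8, 0.6]
opening: -0.0003
grasp_force: 0.0
```

```bash
python3 - <<'E'
from h import *
o=bot.get_obs();print(o['ee_pos'],o['tcp_rot'],o['wrist_force'])
c=snap('wrist','w4.png');t=snap('top','t4.png')
a=cv2.resize(t['img'][120:240,250:430],(800,533),interpolation=cv2.INTER_CUBIC)
cv2.imwrite('pics/t4c.png',a)
E
```

```text
[ 0.5919887  -0.12944856  0.11142574] [-1.79995405e+02 -1.19931559e-03  7.30708635e+00] [-0.01125213 -0.829438    0.61665066]
wrist {'vfov': 62.42497716044063, 'cx': 323.2086760172406, 'cy': 202.26909693038158, 'xyz': array([ 0.66170552, -0.11897515,  0.25253935]), 'attitude': array([ 1.63843732e+02,  2.12545991e-02, -8.26274691e+01])}
top {'vfov': 56.24346550211923, 'cx': 320.55763716272315, 'cy': 195.34440688636164, 'xyz': array([0.47483729, 0.09663993, 1.15791073]), 'attitude': array([-177.00868359,   -0.41555675,  -89.27845494])}
```

View pics/w4.png

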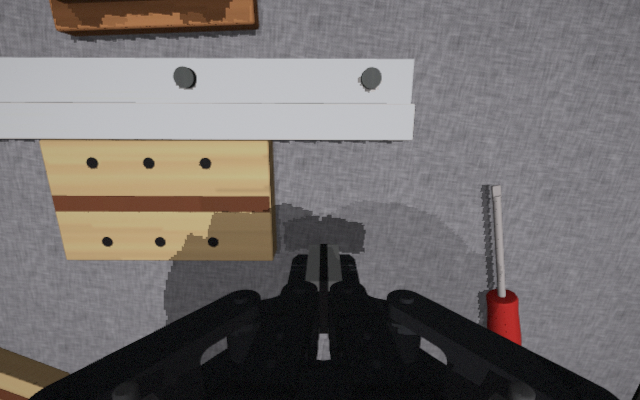

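The blank is flush against the fence: its far edge at v≈140 from u=42 to 270 is parallel to the fence edge at v≈139. Its right end is at u≈272, and the descent area is clear.

```bash
python3 - <<'E'
from h import *
from numpy import array
c={'vfov': 62.42497716044063, 'cx': 323.2086760172406, 'cy': 202.26909693038158, 'xyz': array([ 0.66170552, -0.11897515,  0.25253935]), 'attitude': array([ 1.63843732e+02,  2.12545991e-02, -8.26274691e+01])}
r=R.from_euler('z',7.29,degrees=True).as_matrix()
T=array([.592,-.12945,0])
for uv,z in [((42,140.5),.022),((270,140.5),.022),((273,260),.022),((66,260),.022),((0,139.5),.018),((413,139.5),.018)]:
    print(uv,((px2w(c,uv,z)[0]-T)@r).round(4))
E
```

```text
(42, 140.5) [0.0478 0.1956 0.022 ]
(270, 140.5) [0.048  0.0383 0.022 ]
(273, 260) [-0.0424  0.0399  0.022 ]
(66, 260) [-0.0427  0.1985  0.022 ]
(0, 139.5) [0.048  0.2283 0.018 ]
(413, 139.5) [ 0.0484 -0.0614  0.018 ]
```

play_rows([
  [[0.002,0,0.03,0],[0,0,0.03,0],[0,0,0.025,0],[0,0,0.01,0],[0,0,0.005,0]],
])

```text
time: 7.85
ee_pos: [0.5933, -0.1294, 0.0097]
tcp_rot: [-179.9, 0.1, 7.3]
wrist_force: [-0.7, -0.5, 0.1]
opening: -0.0001
grasp_force: 0.0
```

play_rows([
  [[0,-0.004,0,0],[0,-0.005,0,0],[0,-0.004,0,0],[0,-0.003,0,0],[0,-0.003,0,0]],
])

```text
time: 8.27
ee_pos: [0.5927, -0.1106, 0.0125]
tcp_rot: [180.0, -0.1, 7.3]
wrist_force: [-1.0, -0.3, -0.1]
opening: 0.0001
grasp_force: 0.0
```

play_rows([
  [[0,-0.003,0,0],[0,-0.003,0,0],[0,-0.004,0,0],[0,-0.004,0,0],[0,-0.004,0,0]],
])

```text
time: 8.68
ee_pos: [0.5899, -0.0931, 0.0115]
tcp_rot: [180.0, -0.0, 7.2]
wrist_force: [1.4, -2.2, 1.2]
opening: 0.0
grasp_force: 1.3
```

play_rows([
  [[0.0002,-0.004,0,0],[0.0002,-0.004,0,0],[0.0002,-0.004,0,0],[0.0002,-0.004,0,0],[0.0002,-0.004,0,0]],
])

```text
time: 9.1
ee_pos: [0.5877, -0.0736, 0.0114]
tcp_rot: [179.9, 0.1, 7.2]
wrist_force: [-4.0, -7.1, 4.1]
opening: -0.0002
grasp_force: 4.0
```

play_rows([
  [[0.0002,-0.004,0,0],[0.0002,-0.004,0,0],[0.0002,-0.004,0,0],[0.0002,-0.004,0,0],[0.0002,-0.004,0,0]],
])

```text
time: 9.52
ee_pos: [0.5855, -0.0545, 0.0114]
tcp_rot: [179.8, 0.2, 7.2]
wrist_force: [-6.8, -12.2, 5.5]
opening: 0.0
grasp_force: 6.3
```

```bash
python3 - <<'E'
from h import *
o=bot.get_obs();print(o['ee_pos'],o['tcp_rot'],o['wrist_force'],o['torque'])
c=snap('wrist','w5.png')
E
```

```text
[ 0.58548893 -0.05450751  0.01136696] [1.79832339e+02 1.52939155e-01 7.19779187e+00] [ -6.81621849 -12.22745036   5.48825576] [-2.39097585  1.5163035   0.14328455]
wrist {'vfov': 62.42497716044063, 'cx': 323.2086760172406, 'cy': 202.26909693038158, 'xyz': array([ 0.65554547, -0.04370672,  0.15225076]), 'attitude': array([ 1.63687575e+02, -1.47881479e-01, -8.27393823e+01])}
```

View pics/w5.png

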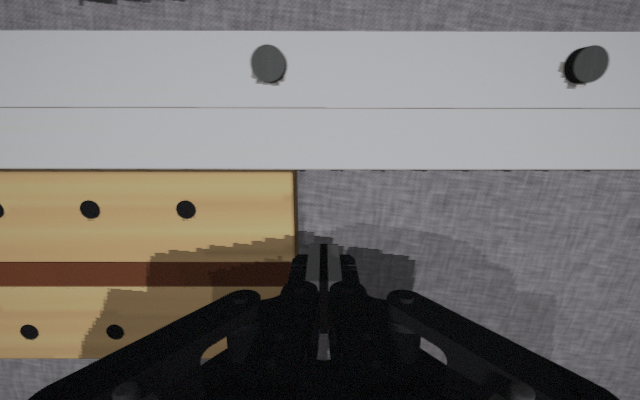

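Still flush at v≈170, and the fingers are on the end face at u≈297. I'll stop adding inward bias.

play_rows([
  [[-0.0003,-0.004,0,0],[0,-0.004,0,0],[0,-0.004,0,0],[0,-0.004,0,0],[0,-0.004,0,0]],
])

```text
time: 9.98
ee_pos: [0.5829, -0.0344, 0.0113]
tcp_rot: [179.9, 0.1, 7.2]
wrist_force: [-4.6, -9.7, 4.6]
opening: -0.0003
grasp_force: 5.1
```

play_rows([
  [[0,-0.004,0,0],[0,-0.004,0,0],[0,-0.003,0,0],[0,-0.003,0,0],[0,-0.002,0,0]],
])

```text
time: 10.4
ee_pos: [0.5809, -0.0184, 0.0113]
tcp_rot: [179.9, 0.1, 7.2]
wrist_force: [-4.8, -9.0, 5.0]
opening: 0.0002
grasp_force: 5.0
```

play_rows([
  [[0,-0.002,0,0],[0,-0.002,0,0],[0,-0.002,0,0],[0,-0.001,0,0],[0,-0.001,0,0]],
])

```text
time: 10.82
ee_pos: [0.5799, -0.0106, 0.0113]
tcp_rot: [179.9, 0.1, 7.2]
wrist_force: [-5.5, -10.2, 5.1]
opening: -0.0002
grasp_force: 5.0
```

play_rows([
  [[0,-0.001,0,0],[0,-0.001,0,0],[0,-0.001,0,0],[0,-0.001,0,0],[0,-0.001,0,0]],
])

```text
time: 11.23
ee_pos: [0.5793, -0.0057, 0.0113]
tcp_rot: [179.9, 0.1, 7.2]
wrist_force: [-5.2, -10.1, 5.3]
opening: 0.0001
grasp_force: 5.0
```

play_rows([
  [[0,-0.001,0,0],[0,-0.001,0,0],[0,-0.001,0,0],[0,0,0,0],[0,0,0,0]],
])

```text
time: 11.65
ee_pos: [0.5789, -0.0027, 0.0113]
tcp_rot: [179.9, 0.1, 7.2]
wrist_force: [-4.4, -9.8, 5.3]
opening: 0.0001
grasp_force: 4.9
```

play_rows([
  [[0,-0.001,0,0],[0,-0.001,0,0],[0,-0.001,0,0],[0,-0.001,0,0],[0,0,0,0]],
])

```text
time: 12.07
ee_pos: [0.5788, -0.0021, 0.0114]
tcp_rot: [179.5, 0.1, 7.1]
wrist_force: [-3.1, -27.9, 4.1]
opening: 0.0002
grasp_force: 13.0
```

```bash
python3 - <<'E'
from h import *
c=snap('top','t6.png')
cv2.imwrite('pics/t6c.png',cv2.resize(c['img'][130:250,250:430],(800,533),interpolation=cv2.INTER_CUBIC))
E
```

```text
top {'vfov': 56.24346550211923, 'cx': 320.55763716272315, 'cy': 195.34440688636164, 'xyz': array([0.47483729, 0.09663993, 1.15791073]), 'attitude': array([-177.00868359,   -0.41555675,  -89.27845494])}
```

View pics/t6c.png

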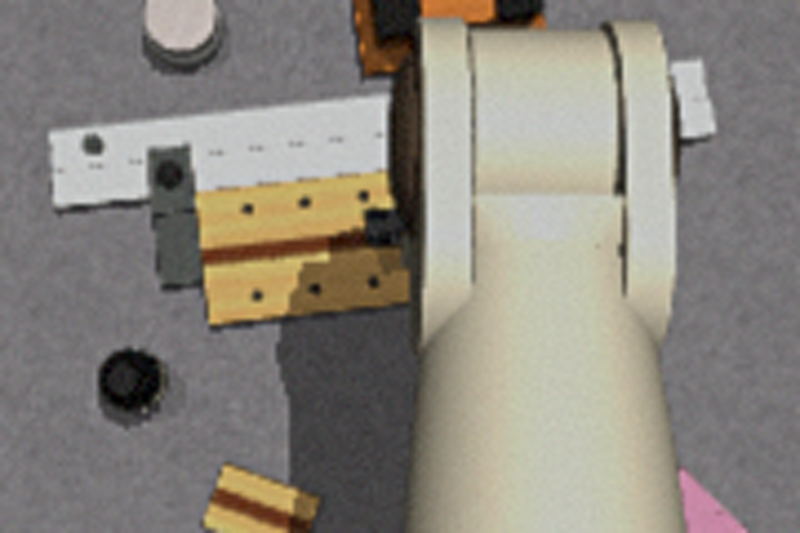

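The blank is butted against the stop (edge at u≈197) and flush with the fence, and the wrist force rose to 28 N. I'll back off straight, lift and inspect.

play_rows([
  [[0,0.003,0,0],[0,0.01,0,0],[0,0.015,0,0],[0,0.015,0,0],[0,0,-0.03,0]],
])

```text
time: 12.53
ee_pos: [0.5818, -0.0417, 0.0358]
tcp_rot: [-179.9, 0.5, 7.2]
wrist_force: [0.5, -0.4, -0.8]
opening: -0.0002
grasp_force: 0.0
```

play_rows([
  [[0,0,-0.035,0],[0,0,-0.035,0],[0,0,-0.035,0],[0,0,-0.03,0],[0,0,0,0]],
])

```text
time: 12.95
ee_pos: [0.5868, -0.0402, 0.1831]
tcp_rot: [180.0, -0.5, 7.3]
wrist_force: [1.7, 0.3, 1.0]
opening: 0.0002
grasp_force: 0.0
```

play_rows([
  [[-0.02,0.035,0,0],[-0.02,0.035,0,0],[-0.02,0.035,0,0],[-0.02,0.035,0,0],[-0.02,0.035,0,0]],
])

```text
time: 13.37
ee_pos: [0.5069, -0.2277, 0.1759]
tcp_rot: [-179.9, -0.0, 7.3]
wrist_force: [1.0, -0.0, -0.8]
opening: 0.0
grasp_force: 0.0
```

play_rows([
  [[-0.02,0.02,0,0],[0,0,0,0],[0,0,0,0],[0,0,0,0],[0,0,0,0]],
])

```text
time: 13.78
ee_pos: [0.491, -0.2481, 0.1761]
tcp_rot: [-180.0, -0.0, 7.3]
wrist_force: [-0.5, -0.1, 0.0]
opening: -0.0001
grasp_force: 0.0
```

```bash
python3 - <<'E'
from h import *
o=bot.get_obs();print(o['ee_pos'],o['wrist_force'])
c=snap('top','t7.png')
cv2.imwrite('pics/t7c.png',cv2.resize(c['img'][130:250,250:430],(792,528),interpolation=cv2.INTER_CUBIC))
E
```

```text
[ 0.49095364 -0.24808238  0.17606175] [-0.49628534 -0.09011351  0.01034641]
top {'vfov': 56.24346550211923, 'cx': 320.55763716272315, 'cy': 195.34440688636164, 'xyz': array([0.47483729, 0.09663993, 1.15791073]), 'attitude': array([-177.00868359,   -0.41555675,  -89.27845494])}
```

View pics/t7c.png

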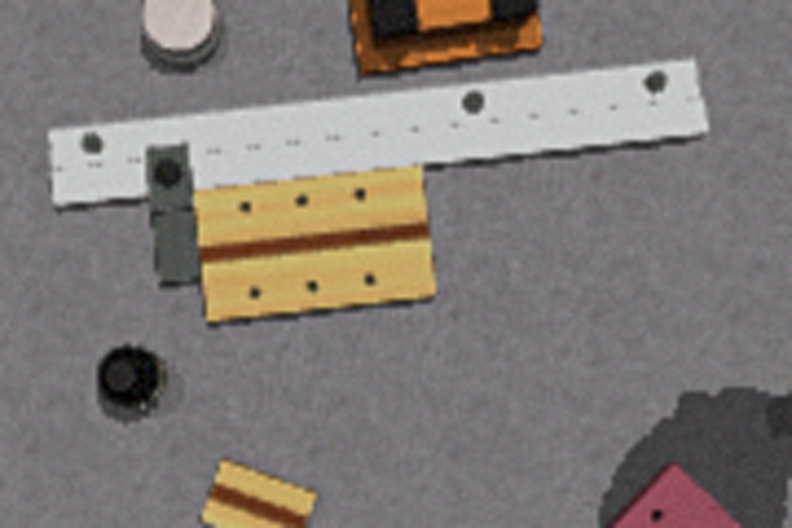

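The blank's edges look flush with the fence and butted on the stop, and the neighbouring objects haven't moved. I'll check the angle numerically.

```bash
python3 - <<'E'
from h import *
from numpy import array
c={'vfov': 56.24346550211923, 'cx': 320.55763716272315, 'cy': 195.34440688636164, 'xyz': array([0.47483729, 0.09663993, 1.15791073]), 'attitude': array([-177.00868359,   -0.41555675,  -89.27845494])}
im=cv2.imread('pics/t7.png').astype(float)
def edge(chan,u0,u1,v0,slope,z,w=6):
    P=[]
    for u in range(u0,u1+1):
        v=v0+slope*(u-u0);r=np.arange(int(round(v))-w//2-1,int(round(v))+w//2+2)
        g=np.abs(np.diff(chan[r,u]));g[g<.3*g.max()]=0
        P.append((u,(g*(r[:-1]+.5)).sum()/g.sum()))
    W=px2w(c,P,z);W=W[:,:2]
    for _ in range(3):
        p=np.polyfit(W[:,1],W[:,0],1);e=W[:,0]-np.polyval(p,W[:,1]);W=W[abs(e)<2*e.std()+1e-6]
    print(u0,u1,'yaw',np.degrees(np.arctan(-p[0])).round(2),'x at y=.02:',np.polyval(p,.02).round(4),'rms',e.std().round(5));return p
sat=im.max(2)-im.min(2)
o=lambda u,v:(250+u/4.4,130+v/4.4)
edge(sat,297,343,130+187/4.4,-.11,.022)      # blank fence side
edge(sat,300,346,130+321/4.4,-.113,.022)     # blank rear side
edge(im.mean(2),350,408,130+162/4.4,-.113,.018) # fence right part
edge(im.mean(2),264,282,130+205/4.4,-.113,.018) # fence left part
E
```

```text
297 343 yaw 7.21 x at y=.02: 0.6211 rms 0.00032
300 346 yaw 7.01 x at y=.02: 0.5289 rms 0.00033
350 408 yaw 7.11 x at y=.02: 0.6203 rms 0.00044
264 282 yaw 6.26 x at y=.02: 0.6169 rms 0.00048
```

```bash
python3 -c "
from workcell import bot
print(bot.job_done())"
```

```text
the job is handed in; nothing more can be done
None
```

I pushed the blank flush to the fence, then along it until its end butted against the stop, and handed the job in at about 14 s with the hand clear. The last top image puts the blank within about 0.1° of the fence. None of the objects near the blank had moved in that view; I did not re-check the mallet and screwdriver.

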